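Pour bearing balls from a lipped scoop into a narrow-mouthed jar

ROBOT

A 7-joint arm with a two-finger parallel gripper is mounted at the origin on a cart in front of the work surface, level with it; the furniture and walls round the work are solid. World frame = base frame: x ahead of the robot, y to its left, z up, the work surface at z = 0. Lengths are in m, angles in rad, forces in N, time in s.
With the tool pointing down it reaches from about 0.4 to 0.875 m from the base axis. Payload 6.5 kg.
Tool frame: the origin (TCP) lies on the centre line of the jaws, within the pads' length; the fingertips stand 22 mm ahead of it and the grasp point (between the pads) lies 3 mm ahead of it (robot.finger_overhang is the distance from the TCP to the fingertips, in m); z points along the fingers, y is the line along which they close (so a half turn about z gives the same grasp; the last joint's range is limited). The gripper opens to 85 mm and grips with 20 to 120 N. Pads are 22 mm wide; open, the fingers measure 114 mm over their backs; the gripper's body (76 mm by 85 mm) begins 54 mm behind the grasp point. The pads swing forward as they close: fully open they stand 13 mm farther back than shut.
Start: joints at [-1.336, 0.536, -0.004, 1.538, 0.003, 1.067, -0.071], TCP at [0.193, 0.621, 0.224] pointing down, gripper open.
Joint ranges: [-2.7, 2.7], [-0.37, 2.16], [-1.27, 1.26], [0.24, 2.4], [-1.31, 4.45], [0.19, 1.91], [-2.76, 2.76]. Speed limits (rad/s): [2.39, 2.39, 3.14, 3.14, 3.14, 3.14, 3.14].

INTERFACE

Orientations are given as a unit quaternion [x, y, z, w].
In Python, from workcell import robot, capture, camera_model, job gives the robot as it stands.
- The arm moves only by the tool servo_tool, never from a script. Its argument "plan" is a list of rows, each a list of 3 entries, a list of its own where there are three numbers: the shift along the world's x, y, z in mm, then the turn about the world's z in rad, then the opening, from 0 (shut) to 1 (fully open). In form: [[[tx, ty, tz], spin, fingers], ...]. A call has 1 to 10 rows; each row is the pose to reach, as a shift and turn from the pose commanded when the call began; what a row does not reach only later rows make up. A row lasts 1/12 s, in which the tool goes at most 41.7 mm and 7.16 degrees, less where a joint would pass 70% of its speed; a pose out of reach is approached as far as the arm can. A call with a gripper value outside its range is refused whole. The fingers move at their own pace and stop on an object; the grip force is fixed at half the most. Time passes only in rows, so rows that repeat a pose let the fingers close. It gives the time, the measured TCP pose, the force, the opening and the grip force at its end, in the units of the state.
- robot.get_state(): the state, without advancing time (a new reading comes with each control period).
- capture(name): name is "scene" or "top" or "wrist"; returns the picture (480x640x3 uint8, red, green, blue); there is no depth.
- camera_model(name): a dict with "fx", "fy", "cx", "cy" (pixels), "D" ([k1, k2, p1, p2, k3] as OpenCV has them; the pictures are not rectified), "R" (3x3) and "t" (3): a world point X has camera coordinates R X + t; the wrist camera has in their place "hand_eye" (4x4, takes a point from camera to tool coordinates, whose origin is the TCP and whose axes are the flange's). Camera axes: x right, y down, z forward; pixel columns grow to the right and rows downward; lengths in m; the calibration is good to about 2 mm. A picture is of the moment at which its call begins: read the wrist's pose just before it. camera_model takes no time and is no camera call.
- job.sign_off(): hands the job in; it is judged then, once.
The state is a dict: "clock": time; "joint_positions": joint angles; "qvel": joint speeds; "tau": joint torques, N m; "position": TCP position; "ee_rot": TCP orientation; "wrist_force": force on the tool from outside, world axes, zero at the start; "ft_torque": the same for the moment, N m; "gripper_width": opening from 0.0 (shut) to 1.0 (fully open); "grasp_force": force on a finger pad.
Only numpy, scipy, OpenCV 4.12 (cv2) and the standard library are available. Lean on these libraries where they do the work, as an engineer would, in place of code of your own. Each camera call takes 0.05 s, during which the arm holds its last target. There are 200 camera calls.

TASK

Pour the three bearing balls from the scoop into the jar: pick the scoop up by its black fin, rest the spout on the jar's rim with its down-turned lip just inside the mouth while the scoop is still level, and only then tip it, so that no ball ever lands on the table. Then stand the empty scoop back on the table, upright; the jar stays standing where it is, and the mug, tape roll, multimeter and screwdriver are left alone.

Things in the scene. Friction and masses are not known exactly. Their poses are not given: they have to be found in the camera images.
- scoop: Open sheet-steel scoop, 219 mm long, 46 wide, loose, 0.18 kg empty. Origin: underside of the trough, on its middle line; x points to the spout, z up. Trough x = -71 to 26 mm: 40 mm wide inside, floor 10 mm up, walls to 42 mm. Spout x = 24 to 97 mm: floor rises at 12 degrees, so balls roll out only if tipped nose-down more than that; 35 to 40 degrees empties it.
- scoop_grip (a point): Centre of the upright black grip fin behind the trough, at x = -98, z = 52 mm in the scoop's frame; same axes as the scoop. The fin is 14 mm thick (across y), from x = -122 to -70 mm and z = 22 to 78 mm; it is gripped from above across its 14 mm.
- scoop_lip (a point): Middle of the lower edge of the lip at the spout's end, at x = 95.5, z = 9 mm in the scoop's frame; same axes. The spout's end is 30 mm wide inside, about 37 outside, its sheet 3 mm thick, walls to 50 mm up. The lip hangs 12 mm below the spout's underside there (about 9 mm below it 20 mm farther back), 3 mm thick, 35 wide.
- jar_mouth (a point): Centre of the jar's round mouth, in the plane of its rim, 100 mm above the jar's underside; z up. Grey open jar, loose, about 0.45 kg; body 92 mm across up to 66 mm, narrowing to a neck 66 mm across outside from 82 to 100 mm; mouth 58 mm across inside, wall 4 mm, bottom 10 mm thick.
- ball_1_center (a point): Centre of a steel bearing ball, 22 mm across, about 0.04 kg; the three lie in a row in the scoop's trough and can roll there.
- ball_2_center (a point): Centre of a steel bearing ball, 22 mm across, about 0.04 kg; the three lie in a row in the scoop's trough and can roll there.
- ball_3_center (a point): Centre of a steel bearing ball, 22 mm across, about 0.04 kg; the three lie in a row in the scoop's trough and can roll there.
- mug: Bystander: white mug with a dark band, 95 mm tall, behind the work. Origin in its underside.
- tape_roll: Bystander: roll of tan tape lying flat, 96 mm across, 25 mm high. Origin in its underside.
- multimeter: Bystander: multimeter lying on its back, 138x72x44 mm, left of the work. Origin in its underside.
- screwdriver: Bystander: screwdriver lying on the table, 170 mm long, right of the work. Origin in its underside.

How it is judged:
On the way, in this order (a step that is already met when the one before it is completed fails the run):
1. the spout rests on the jar (touching it), its lip inside the mouth and below the rim, the scoop still level within about 14 degrees (horizontal distance between scoop_lip and jar_mouth below 0.027 m and z of scoop_lip in the frame of jar_mouth below -0.002 m and angle between scoop's own z axis and vertical below 0.25 rad and contact force between scoop and jar above 0.2 N), for 0.2 s.
2. all three balls lie in the jar (horizontal distance between each of ball_1_center, ball_2_center, ball_3_center and jar_mouth below 0.042 m and z of each of ball_1_center, ball_2_center, ball_3_center in the frame of jar_mouth below -0.025 m and height (world z) of each of ball_1_center, ball_2_center, ball_3_center above 0.015 m), for 0.2 s.
At the end, for the whole second after the job is handed in: All three balls are in the jar (centres at least 25 mm below its rim); the jar stands upright (within 6 degrees) within 50 mm of where it stood; the scoop stands on the table upright (within 6 degrees, underside within 8 mm of the table top), released and still (all of step 2 and angle between each of scoop, jar_mouth's own z axis and vertical below 0.1 rad and height (world z) of scoop between -0.008 and 0.008 m and linear speed of scoop below 0.03 m/s and distance of jar_mouth from where it was at the start of the episode below 0.05 m); the robot touches nothing.
It fails at once if a ball lands on the table or the floor (height (world z) of any of ball_1_center, ball_2_center, ball_3_center below 0.0145 m).
It fails at once if the jar tips by more than 30 degrees (angle between jar_mouth's own z axis and vertical above 0.52 rad).
It fails at once if a bystander (mug, tape roll, multimeter, screwdriver) is moved more than 40 mm (distance of any of mug, tape_roll, multimeter, screwdriver from where it was at the start of the episode above 0.04 m).
It also fails if it takes over 61 s, if anything falls off the work surface, if the arm or the gripper's body presses on something with over 40 N, if the wrist force passes 120 N, or if a joint passes its speed limit or range.

## Working session

There is one attempt and no reset: what is moved stays moved. The work goes in short steps, Python scripts to look and compute and a tool call to move; the robot and the scene stay as the last step left them, time stands still between calls to the robot, and variables do not carry over. Pictures are saved under pics/ and viewed, at most 10 in all, crops included, and the job is handed in when it is done.

Besides the shell and the picture viewer there is one more tool, called after "Emit:" as name(argument=value, ...) on one line, values as JSON. servo_tool: Moves the arm, as the interface text tells. Its arguments: {"type":"object","properties":{"plan":{"type":"array","items":{"type":"array"}}},"required":["plan"]}

```bash
mkdir -p pics; cat > h.py <<'E'
import numpy as np, cv2
from workcell import robot, capture, camera_model, job
from scipy.spatial.transform import Rotation as Ro
def cam(name):
    m=camera_model(name); K=np.array([[m['fx'],0,m['cx']],[0,m['fy'],m['cy']],[0,0,1.]]); D=np.array(m['D'],float)
    if 'R' in m: return K,D,np.array(m['R']),np.array(m['t']).ravel()
    s=robot.get_state(); T=np.eye(4); T[:3,:3]=Ro.from_quat(s['ee_rot']).as_matrix(); T[:3,3]=s['position']
    W=np.linalg.inv(T@np.array(m['hand_eye'])); return K,D,W[:3,:3],W[:3,3]
def plane(c,px,z):
    K,D,R,t=c; p=cv2.undistortPoints(np.array(px,float).reshape(-1,1,2),K,D).reshape(-1,2)
    d=np.c_[p,np.ones(len(p))]@R; o=-R.T@t
    return o+d*((z-o[2])/d[:,2:])
def proj(c,X):
    K,D,R,t=c; return cv2.projectPoints(np.array(X,float).reshape(-1,1,3),cv2.Rodrigues(R)[0],t,K,D)[0].reshape(-1,2)
def shot(name,f):
    c=cam(name); im=capture(name); cv2.imwrite('pics/'+f,im[:,:,::-1]); return c,im
E
python3 - <<'E'
from h import *
s=robot.get_state(); print({k:np.round(v,3) for k,v in s.items()})
for n in('scene','top'):
    c,im=shot(n,n+'1.png'); print(n,np.round(-c[2].T@c[3],3),np.round(c[2][2],2))
E
```

```text
{'clock': np.float64(0.0), 'joint_positions': array([-1.336,  0.537, -0.004,  1.539,  0.003,  1.067, -0.071]), 'qvel': array([ 0.001,  0.   , -0.001,  0.   , -0.001,  0.001, -0.001]), 'tau': array([ 1.0000e-03, -5.8341e+01,  1.0490e+00, -2.5910e+01,  1.2000e-02,
        1.0000e-02,  0.0000e+00]), 'position': array([0.192, 0.62 , 0.223]), 'ee_rot': array([ 0.15 ,  0.989, -0.001, -0.   ]), 'wrist_force': array([ 0.115, -0.245,  1.226]), 'ft_torque': array([-0.015,  0.028,  0.028]), 'grasp_force': np.float64(0.0), 'gripper_width': np.float64(1.0)}
scene [-0.49  -0.871  0.944] [ 0.64  0.55 -0.53]
top [0.217 0.023 1.435] [ 0.23  0.   -0.97]
```

View pics/top1.png

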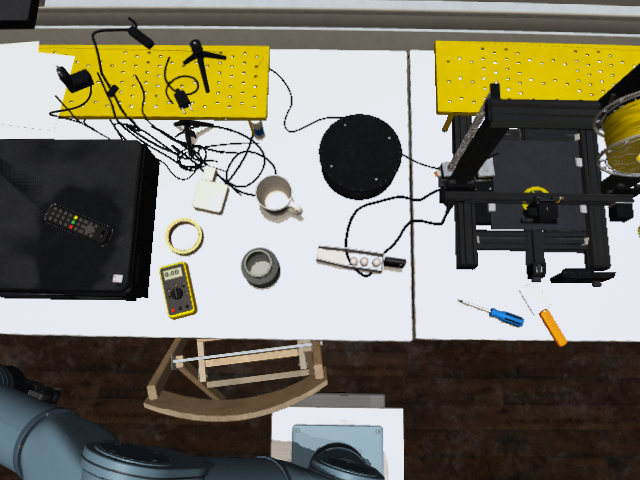

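View pics/scene1.png

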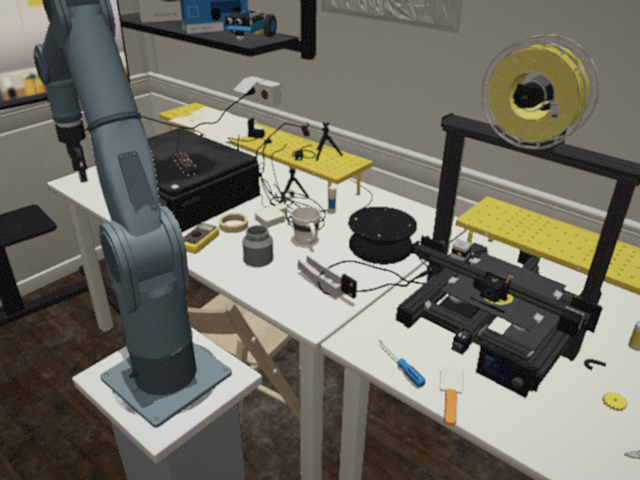

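```bash
python3 - <<'E'
from h import *
im=cv2.imread('pics/top1.png'); cv2.imwrite('pics/tc.png',cv2.resize(im[225:305,225:425],None,fx=4,fy=4,interpolation=cv2.INTER_CUBIC))
c=cam('top')
print(plane(c,[[258,263]],.1),plane(c,[[395,262],[405,263]],.078), plane(c,[[318,255]],.05))
E
```

```text
[[0.48372653 0.19527419 0.1       ]] [[ 0.49524238 -0.134256    0.078     ]
 [ 0.49309762 -0.15852099  0.078     ]] [[0.51605949 0.05352433 0.05      ]]
```

View pics/tc.png

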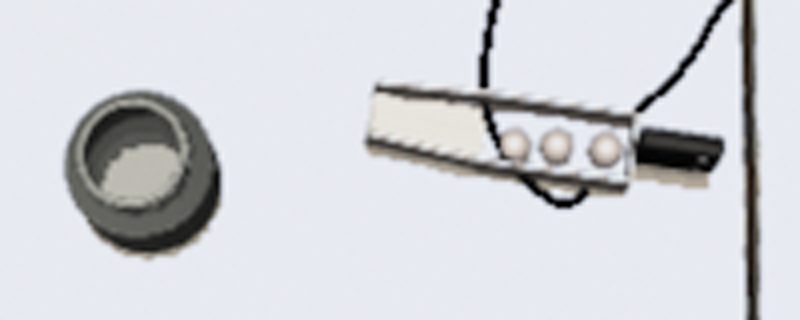

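Emit:
servo_tool(plan=[[[15, -38, 0], -0.07, 1], [[30, -76, 0], -0.14, 1], [[45, -113, 0], -0.21, 1], [[60, -151, 0], -0.28, 1], [[76, -189, 0], -0.35, 1], [[91, -227, 0], -0.42, 1], [[106, -264, 0], -0.49, 1], [[121, -302, 0], -0.56, 1], [[136, -340, 0], -0.63, 1], [[151, -378, 0], -0.7, 1]])

```text
clock: 0.93
position: [0.3437, 0.2408, 0.2237]
ee_rot: [0.481, 0.877, -0.0, -0.0]
wrist_force: [0.8, -0.1, 0.6]
gripper_width: 1.0
grasp_force: 0.0
```

Emit:
servo_tool(plan=[[[15, -38, 0], -0.07, 1], [[30, -76, 0], -0.14, 1], [[45, -113, 0], -0.21, 1], [[60, -151, 0], -0.28, 1], [[76, -189, 0], -0.35, 1], [[91, -227, 0], -0.42, 1], [[106, -264, 0], -0.49, 1], [[121, -302, 0], -0.56, 1], [[151, -377, 0], -0.7, 1], [[151, -377, 0], -0.7, 1]])

```text
clock: 1.77
position: [0.4949, -0.1363, 0.2237]
ee_rot: [0.754, 0.657, -0.0, 0.0]
wrist_force: [1.2, 0.9, 0.2]
gripper_width: 1.0
grasp_force: 0.0
```

Emit:
servo_tool(plan=[[[0, 0, 0], 0, 1], [[0, 0, 0], 0, 1], [[0, 0, 0], 0, 1], [[0, 0, 0], 0, 1]])

```text
clock: 2.1
position: [0.4942, -0.1325, 0.2234]
ee_rot: [0.751, 0.661, 0.0, -0.001]
wrist_force: [0.3, 0.2, 0.1]
gripper_width: 0.998
grasp_force: 0.0
```

```bash
python3 - <<'E'
from h import *
c,im=shot('wrist','w1.png')
s=robot.get_state(); print(s['clock'],np.round(s['position'],4),np.round(s['joint_positions'],2),np.round(Ro.from_quat(s['ee_rot']).as_matrix(),3))
print(proj(c,[[.495,-.134,.078],[.519,.0535,.05],[.484,.195,.1]]))
E
```

```text
2.15 [ 0.4943 -0.1324  0.2236] [-0.34  0.35  0.64  1.93 -0.25  0.95  0.29] [[ 0.127  0.992 -0.001]
 [ 0.992 -0.127  0.001]
 [ 0.001 -0.001 -1.   ]]
[[ 321.81284612  223.52364576]
 [ 321.50087714  -35.84836055]
 [ 224.41691065 -342.9283972 ]]
```

View pics/w1.png

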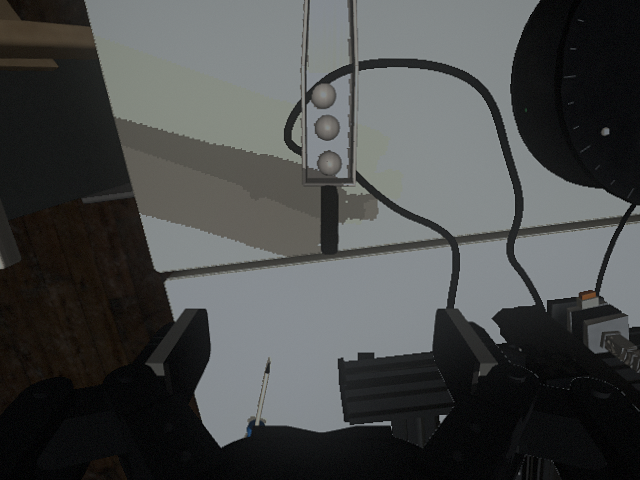

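```bash
python3 - <<'E'
from h import *
c=cam('wrist'); im=cv2.imread('pics/w1.png')
g=im.max(2)
for v in (195,205,215,225,235,245,250):
    r=np.where(g[v,300:360]<38)[0]+300; print(v,r.min(),r.max(),len(r))
col=np.where(g[150:290,329]<38)[0]+150; print(col)
print(plane(c,[[329,185],[329,219],[329,253]],.078)); 
print(plane(c,[[303,180],[355,180]],.042),plane(c,[[306,1],[352,1]],.045))
E
```

```text
195 321 337 17
205 321 337 17
215 321 337 17
225 321 337 17
235 321 337 17
245 322 336 15
250 322 336 15
[186 187 188 189 190 191 192 193 194 195 196 197 198 199 200 201 202 203
 204 205 206 207 208 209 210 211 212 213 214 215 216 217 218 219 220 221
 222 223 224 225 226 227 228 229 230 231 232 233 234 235 236 237 238 239
 240 241 242 243 244 245 246 247 248 249 250 251 252 253]
[[ 0.50455572 -0.10427504  0.078     ]
 [ 0.50125677 -0.13102432  0.078     ]
 [ 0.49778491 -0.15920237  0.078     ]]
[[ 0.48285238 -0.10265394  0.042     ]
 [ 0.52729612 -0.10838105  0.042     ]] [[0.50446215 0.03232882 0.045     ]
 [0.5391353  0.02786674 0.045     ]]
```

Emit:
servo_tool(plan=[[[6, -1, -30], 0, 0.5], [[6, -1, -65], 0, 0.5], [[6, -1, -100], 0, 0.5], [[6, -1, -130], 0, 0.5], [[6, -1, -150], 0, 0.5], [[6, -1, -160], 0, 0.5], [[6, -1, -168], 0, 0.5], [[6, -1, -168], 0, 0.5], [[6, -1, -168], 0, 0.5], [[6, -1, -168], 0, 0.5]])

```text
clock: 2.98
position: [0.5016, -0.1352, 0.057]
ee_rot: [0.751, 0.66, 0.001, 0.001]
wrist_force: [-0.3, 0.4, -0.4]
gripper_width: 0.5
grasp_force: 0.0
```

```bash
python3 - <<'E'
from h import *
c,im=shot('wrist','w2.png')
s=robot.get_state(); print(s['clock'],np.round(s['position'],4),s['wrist_force'])
E
```

```text
3.0333 [ 0.5016 -0.1353  0.0571] [ 0.49812972 -0.26939847  0.58435593]
```

View pics/w2.png

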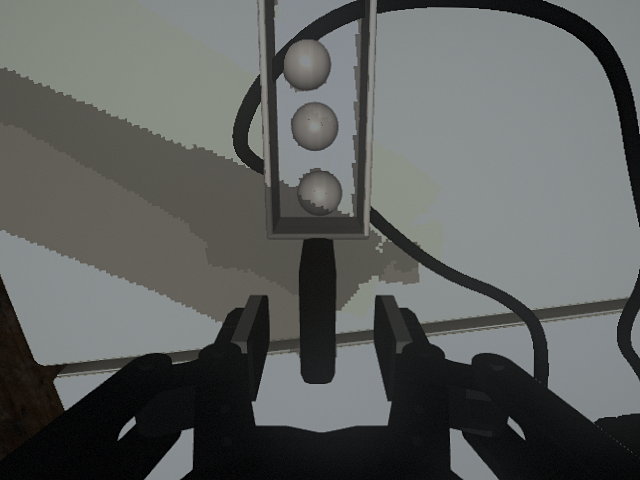

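Emit:
servo_tool(plan=[[[-1.5, 2, 0], 0, 0.5], [[-1.5, 2, 0], 0, 0.3], [[-1.5, 2, 0], 0, 0.0], [[-1.5, 2, 0], 0, 0.0], [[-1.5, 2, 0], 0, 0.0], [[-1.5, 2, 0], 0, 0.0], [[-1.5, 2, 0], 0, 0.0], [[-1.5, 2, 0], 0, 0.0]])

```text
clock: 3.7
position: [0.4996, -0.1333, 0.0561]
ee_rot: [0.752, 0.66, 0.0, 0.0]
wrist_force: [0.4, 0.0, 5.1]
gripper_width: 0.146
grasp_force: 60.2
```

Emit:
servo_tool(plan=[[[0, 0, 1], 0, 0], [[0, 0, 3], 0, 0], [[0, 0, 6], 0, 0], [[0, 0, 9], 0, 0], [[0, 0, 12], 0, 0], [[0, 0, 14], 0, 0], [[0, 0, 15], 0, 0], [[0, 0, 15], 0, 0]])

```text
clock: 4.37
position: [0.4992, -0.1332, 0.0711]
ee_rot: [0.751, 0.66, 0.0, 0.0]
wrist_force: [-0.5, -0.1, -3.1]
gripper_width: 0.147
grasp_force: 59.1
```

```bash
python3 - <<'E'
from h import *
c,im=shot('wrist','w3.png')
s=robot.get_state(); print(s['clock'],np.round(s['position'],4),s['wrist_force'],s['ft_torque'])
E
```

```text
4.4167 [ 0.4991 -0.1332  0.0709] [ 0.32851161 -0.36715518 -3.46188163] [-0.21615354  0.05279844  0.031134  ]
```

View pics/w3.png

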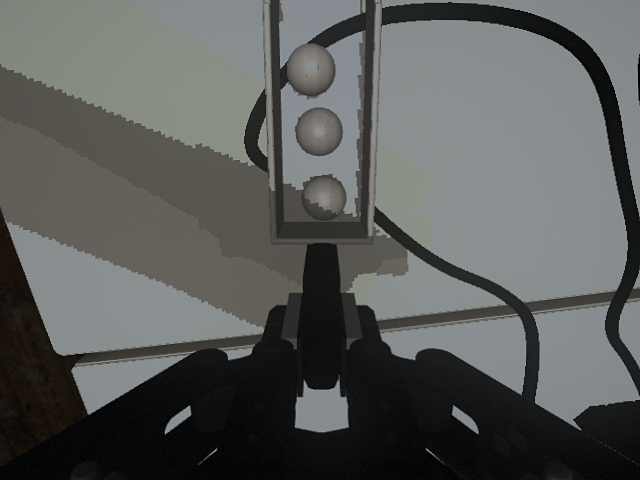

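Emit:
servo_tool(plan=[[[0, 0, -2], 0, 0.12], [[0, 0, -4], 0, 0.12], [[0, 0, -4], 0, 0.12], [[0, 0, -4], 0, 0.12]])

```text
clock: 4.75
position: [0.4988, -0.1332, 0.0665]
ee_rot: [0.752, 0.66, -0.0, -0.0]
wrist_force: [0.3, -0.2, -3.4]
gripper_width: 0.141
grasp_force: 59.1
```

Emit:
servo_tool(plan=[[[0, 0, 0], 0, 0.14], [[0, 0, 0], 0, 0.14], [[0, 0, 0], 0, 0.14]])

```text
clock: 5.0
position: [0.4991, -0.1332, 0.0668]
ee_rot: [0.752, 0.66, 0.0, 0.0]
wrist_force: [0.9, 0.0, -4.0]
gripper_width: 0.145
grasp_force: 59.1
```

Emit:
servo_tool(plan=[[[0, 0, 0], 0, 0.145], [[0, 0, 0], 0, 0.145], [[0, 0, 0], 0, 0.145]])

```text
clock: 5.25
position: [0.4991, -0.1332, 0.0668]
ee_rot: [0.752, 0.66, 0.0, 0.0]
wrist_force: [-0.3, 0.2, -3.5]
gripper_width: 0.149
grasp_force: 51.1
```

Emit:
servo_tool(plan=[[[0, 0, 0], 0, 0.15], [[0, 0, 0], 0, 0.15], [[0, 0, 0], 0, 0.15]])

```text
clock: 5.5
position: [0.4991, -0.1332, 0.0668]
ee_rot: [0.752, 0.66, 0.0, 0.0]
wrist_force: [0.5, 0.4, -3.7]
gripper_width: 0.151
grasp_force: 37.7
```

```bash
python3 - <<'E'
from h import *
s=robot.get_state(); print(s['clock'],s['wrist_force'],s['ft_torque'],s['grasp_force'],s['gripper_width'])
E
```

```text
5.5 [ 0.48092501  0.37170511 -3.69423658] [-2.22285657e-01  4.83079539e-02  2.15756932e-04] 37.681294083595276 0.1505459866950921
```

Emit:
servo_tool(plan=[[[0, 0, 0], 0, 0.155], [[0, 0, 0], 0, 0.155], [[0, 0, 0], 0, 0.155]])

```text
clock: 5.75
position: [0.4991, -0.1332, 0.0668]
ee_rot: [0.752, 0.66, -0.0, 0.0]
wrist_force: [-0.2, -0.4, -2.8]
gripper_width: 0.152
grasp_force: 24.1
```

```bash
python3 - <<'E'
from h import *
s=robot.get_state(); print(s['clock'],s['wrist_force'],s['ft_torque'],s['grasp_force'],s['gripper_width'])
E
```

```text
5.75 [-0.22098568 -0.37545162 -2.75361865] [-0.22726249  0.03575307  0.01021092] 24.121456146240234 0.15236240385229669
```

Emit:
servo_tool(plan=[[[0, 0, 0], 0, 0.158], [[0, 0, 0], 0, 0.158], [[0, 0, 0], 0, 0.158]])

```text
clock: 6.0
position: [0.4991, -0.1332, 0.0668]
ee_rot: [0.752, 0.66, 0.0, 0.0]
wrist_force: [-0.7, -0.9, -1.6]
gripper_width: 0.16
grasp_force: 15.9
```

```bash
python3 - <<'E'
from h import *
s=robot.get_state(); print(s['clock'],s['wrist_force'],s['ft_torque'],s['grasp_force'],s['gripper_width'])
E
```

```text
6.0 [-0.66365744 -0.92965733 -1.56575282] [-0.13183662  0.01972274  0.0285793 ] 15.922735333442688 0.16031471526326607
```

Emit:
servo_tool(plan=[[[0, 0, 0], 0, 0.16], [[0, 0, 0], 0, 0.16], [[0, 0, 0], 0, 0.16]])

```text
clock: 6.25
position: [0.4991, -0.1332, 0.0668]
ee_rot: [0.752, 0.66, 0.0, 0.0]
wrist_force: [-0.1, -0.1, -2.1]
gripper_width: 0.158
grasp_force: 10.5
```

```bash
python3 - <<'E'
from h import *
s=robot.get_state(); print(s['clock'],s['wrist_force'],s['ft_torque'],s['grasp_force'],s['gripper_width'])
c,im=shot('wrist','w4.png')
a=cv2.imread('pics/w3.png'); cv2.imwrite('pics/w34.png',np.hstack([a[:300,230:430],im[:300,230:430,::-1]]))
E
```

```text
6.25 [-0.12192797 -0.12107595 -2.08458814] [-0.08914398  0.0323186  -0.05545962] 10.492611676454544 0.15777242832160268
```

View pics/w34.png

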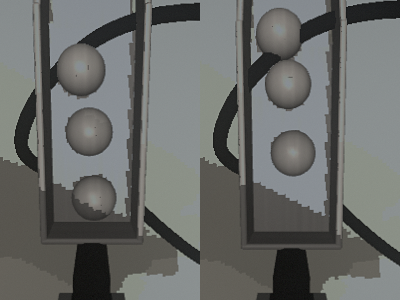

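Emit:
servo_tool(plan=[[[0, 0, -2], 0, 0.16], [[0, 0, -4], 0, 0.16], [[0, 0, -6], 0, 0.16], [[0, 0, -8], 0, 0.16], [[0, 0, -10], 0, 0.16], [[0, 0, -11], 0, 0.16], [[0, 0, -11], 0, 0.16], [[0, 0, -11], 0, 0.1], [[0, 0, -11], 0, 0], [[0, 0, -11], 0, 0]])

```text
clock: 7.13
position: [0.4993, -0.1336, 0.0562]
ee_rot: [0.752, 0.66, 0.0, 0.0]
wrist_force: [-1.3, -1.3, 7.0]
gripper_width: 0.149
grasp_force: 60.0
```

Emit:
servo_tool(plan=[[[0, 0, 0], 0, 0], [[0, 0, 4], 0, 0], [[0, 0, 12], 0, 0], [[0, 0, 24], 0, 0], [[0, 0, 40], 0, 0], [[0, 0, 60], 0, 0], [[0, 0, 80], 0, 0], [[0, 0, 100], 0, 0], [[0, 0, 115], 0, 0], [[0, 0, 120], 0, 0]])

```text
clock: 7.97
position: [0.5002, -0.1333, 0.1786]
ee_rot: [0.751, 0.66, 0.001, 0.001]
wrist_force: [0.2, -0.2, -3.1]
gripper_width: 0.146
grasp_force: 58.6
```

```bash
python3 - <<'E'
from h import *
s=robot.get_state(); print(s['clock'],np.round(s['position'],4),s['wrist_force'],s['ft_torque'],s['grasp_force'])
c,im=shot('wrist','w5.png'); g=cv2.cvtColor(im,cv2.COLOR_RGB2GRAY)
for f in('w3.png','w5.png'):
    a=cv2.imread('pics/'+f,0); print(f,a[225:260,322].tolist())
c,im=shot('top','top2.png'); t=proj(c,[[.5235,.0605,.172]]); print(t)
sc,im2=shot('scene','scene2.png'); print(proj(sc,[[.523,.06,.128],[.484,.195,.1]]))
a=cv2.resize(im[220:280,225:345],None,fx=4,fy=4,interpolation=2); b=cv2.resize(im2[210:300,225:375],None,fx=4,fy=4,interpolation=2)
o=np.zeros((600,600,3),np.uint8); o[:240,:480]=a; o[240:600]=b; cv2.imwrite('pics/m2.png',o[:,:,::-1])
E
```

```text
7.9667 [ 0.5002 -0.1333  0.1786] [ 0.17322576 -0.18709795 -3.05658382] [-0.29140213  0.0034999  -0.03699401] 58.61758232116699
w3.png [48, 48, 48, 51, 48, 48, 48, 46, 48, 48, 48, 48, 48, 56, 75, 82, 81, 70, 24, 21, 20, 21, 20, 22, 19, 22, 21, 19, 21, 22, 17, 21, 18, 18, 21]
w5.png [51, 52, 52, 52, 51, 52, 52, 51, 52, 49, 51, 49, 52, 49, 55, 73, 85, 86, 79, 55, 23, 25, 27, 26, 26, 26, 26, 25, 26, 26, 24, 24, 26, 25, 22]
[[314.04656105 240.45525012]]
[[299.6304526  233.24021086]
 [256.62754111 230.8349122 ]]
```

View pics/m2.png

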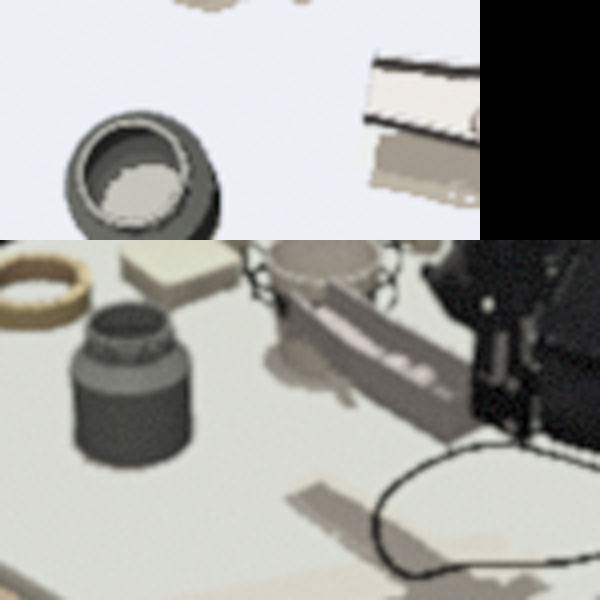

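```bash
python3 - <<'E'
from h import *
tc,sc=cam('top'),cam('scene')
def P(c): return c[2],c[3]
def tri(a,b):
    ua=cv2.undistortPoints(np.array([[a]],float),tc[0],tc[1]).reshape(2,1);ub=cv2.undistortPoints(np.array([[b]],float),sc[0],sc[1]).reshape(2,1)
    X=cv2.triangulatePoints(np.c_[tc[2],tc[3]],np.c_[sc[2],sc[3]],ua,ub).ravel();X=X[:3]/X[3]
    return np.round(X,4),np.round(proj(tc,X)-a,1),np.round(proj(sc,X)-b,1)
f=lambda x,y:(225+x/4-.4,220+y/4-.4); g=lambda x,y:(225+x/4-.4,210+(y-240)/4-.4)
print('jar',tri(f(133,172),g(130,322)))
print('far corner',tri(f(375,58),g(330,282)))
print('near corner',tri(f(365,120),g(289,285)))
print(plane(tc,[f(133,172)],.1),plane(sc,[g(130,322)],.1),plane(tc,[f(370,89)],.172))
s=robot.get_state();p=s['position'];u=np.array([.123,.9924,0]);v=np.array([-.9924,.123,0])
for w in(-18.5,18.5): # model corners at end of spout
    X=p+u*.1955+v*w/1000+[0,0,-.006]; print(X,proj(tc,X),proj(sc,X))
# jar rim by mask in scene and top
for n,c,r in(('top2',tc,(236,290,235,285)),):
    im=cv2.imread(f'pics/{n}.png'); 
a=cv2.imread('pics/scene2.png',0)[215:245,240:275]; print(a[10],a[:,17])
E
```

```text
jar (array([0.4849, 0.1949, 0.102 ]), array([[ 0.2, -0.2]]), array([[-0.3,  0. ]]))
far corner (array([0.5412, 0.0501, 0.1661]), array([[ 0.4, -0.5]]), array([[-0.5,  0.1]]))
near corner (array([0.5026, 0.0543, 0.1782]), array([[ 0.7, -0.8]]), array([[-0.8,  0.2]]))
[[0.48469432 0.19567376 0.1       ]] [[0.48788508 0.19703761 0.1       ]] [[0.52033068 0.05348463 0.172     ]]
[0.54133745 0.05897001 0.16982761] [[314.89301392 233.11549958]] [[304.23939742 217.98659116]]
[0.50461865 0.06352101 0.16982761] [[312.57690024 248.73110419]] [[294.099266  222.2849459]]
[159 149 134 114  95  81  81 125 186 213 211 199 193 181 172 157 151 145
 147 150 142 119 116 116 111 113 118 115 110 106 111 122 137 148 176] [158 121 110 104 101 125 178 209 218 199 145  84  65  66  60  61  54  50
  61  74 102  97  99  91  81  78  89 117 129 125]
```

Emit:
servo_tool(plan=[[[-1, 3, 0], 0, 0], [[-3, 9, 0], 0, 0], [[-6, 20, 0], 0, 0], [[-10, 33, 0], 0, 0], [[-15, 47, 0], 0, 0], [[-20, 61, 0], 0, 0], [[-25, 76, 0], 0, 0], [[-30, 91, 0], 0, 0], [[-34, 105, 0], 0, 0], [[-37, 115, 0], 0, 0]])

```text
clock: 8.95
position: [0.4606, -0.0157, 0.1751]
ee_rot: [0.751, 0.66, -0.001, -0.001]
wrist_force: [-0.2, -0.6, -3.8]
gripper_width: 0.147
grasp_force: 58.7
```

Emit:
servo_tool(plan=[[[-2, 5, 0], 0, 0], [[-2.6, 7.5, 0], 0, 0], [[-2.6, 8.4, 0], 0, 0], [[-2.6, 8.4, 0], 0, 0], [[-2.6, 8.4, 0], 0, 0]])

```text
clock: 9.37
position: [0.4596, -0.0104, 0.1758]
ee_rot: [0.752, 0.659, -0.0, 0.0]
wrist_force: [0.1, 0.6, -3.2]
gripper_width: 0.144
grasp_force: 58.7
```

```bash
python3 - <<'E'
from h import *
s=robot.get_state(); print(s['clock'],np.round(s['position'],4),np.round(s['wrist_force'],2),s['ft_torque'],np.round(s['joint_positions'],2))
c,im=shot('top','top3.png');sc,im2=shot('scene','scene3.png')
a=cv2.resize(im[220:290,225:345],None,fx=5,fy=5,interpolation=2); b=cv2.resize(im2[205:255,225:345],None,fx=5,fy=5,interpolation=2)
cv2.imwrite('pics/m3.png',np.vstack([a,b])[:,:,::-1])
E
```

```text
9.3667 [ 0.4596 -0.0104  0.1758] [ 0.11  0.58 -3.18] [-0.30550894  0.01786363 -0.00177757] [-0.59  0.32  0.61  2.1  -0.26  0.8   0.05]
```

View pics/m3.png

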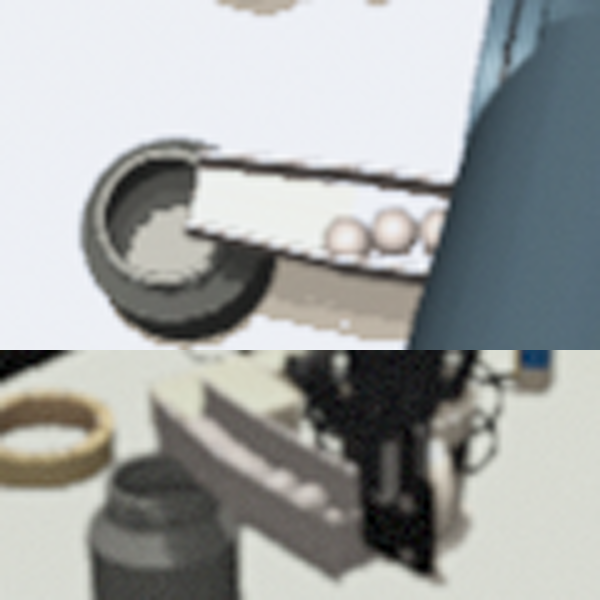

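```bash
python3 - <<'E'
from h import *
c=cam('top'); print(plane(c,[[263.4,257.8],[264.6,249.6],[262.2,266]],.17), plane(c,[[257.6,262.6]],.1))
E
```

```text
[[0.48194094 0.17452701 0.17      ]
 [0.50101928 0.17256284 0.17      ]
 [0.46298951 0.17648065 0.17      ]] [[0.48468575 0.19627113 0.1       ]]
```

Emit:
servo_tool(plan=[[[0.5, 0, -3], 0, 0], [[1, 0, -8], 0, 0], [[1, 0, -14], 0, 0], [[1, 0, -20], 0, 0], [[1, 0, -25], 0, 0], [[1, 0, -29], 0, 0], [[1, 0, -32], 0, 0], [[1, 0, -34], 0, 0], [[1, 0, -34], 0, 0]])

```text
clock: 10.22
position: [0.4603, -0.0098, 0.1414]
ee_rot: [0.752, 0.66, -0.0, -0.0]
wrist_force: [0.7, 0.3, -2.9]
gripper_width: 0.142
grasp_force: 58.7
```

Emit:
servo_tool(plan=[[[0, 0, -1], 0, 0], [[0, 0, -2], 0, 0], [[0, 0, -2], 0, 0]])

```text
clock: 10.47
position: [0.4605, -0.0097, 0.1398]
ee_rot: [0.752, 0.66, 0.0, 0.0]
wrist_force: [-0.6, 0.4, -2.9]
gripper_width: 0.145
grasp_force: 58.7
```

Emit:
servo_tool(plan=[[[0, 0, -1], 0, 0], [[0, 0, -2], 0, 0], [[0, 0, -2], 0, 0]])

```text
clock: 10.72
position: [0.4606, -0.0099, 0.1378]
ee_rot: [0.752, 0.66, 0.0, 0.0]
wrist_force: [0.1, -1.0, -1.8]
gripper_width: 0.147
grasp_force: 58.9
```

```bash
python3 -c "
from h import *
s=robot.get_state();print(s['wrist_force'],s['ft_torque'])"
```

```text
[ 0.07377853 -0.95530409 -1.83933959] [-0.14541655  0.07963091 -0.03069012]
```

Emit:
servo_tool(plan=[[[0, 0, -1], 0, 0], [[0, 0, -2], 0, 0], [[0, 0, -2], 0, 0]])

```text
clock: 10.97
position: [0.4607, -0.0101, 0.1359]
ee_rot: [0.752, 0.659, 0.0, 0.0]
wrist_force: [-1.4, -1.3, -0.2]
gripper_width: 0.144
grasp_force: 59.2
```

```bash
python3 -c "
from h import *
s=robot.get_state();print(s['wrist_force'],s['ft_torque'])"
```

```text
[-1.35925226 -1.30969843 -0.22733395] [-0.24354896  0.06922557  0.05032983]
```

```bash
python3 -c "
from h import *
for i in range(5):
    s=robot.get_state();print(np.round(s['wrist_force'],2),np.round(s['ft_torque'],3));im=capture(['top','scene'][i%2])
    if i>2: cv2.imwrite('pics/r%d.png'%i,im[:,:,::-1])
a=cv2.imread('pics/r4.png');b=cv2.imread('pics/r3.png')
f=lambda i,x,y,w,h,k:cv2.resize(i[y:y+h,x:x+w],None,fx=k,fy=k,interpolation=2)
cv2.imwrite('pics/m4.png',np.vstack([f(a,225,225,120,60,5),f(b,225,205,120,60,5)]))"
```

```text
[-1.36 -1.31 -0.23] [-0.244  0.069  0.05 ]
[-0.69 -2.61 -0.3 ] [-0.27   0.044  0.059]
[-0.46 -2.56  0.77] [-0.32   0.091  0.048]
[-0.93 -2.47 -0.35] [-0.299  0.014  0.017]
[-0.41 -2.54  1.01] [-0.299  0.045  0.001]
```

View pics/m4.png

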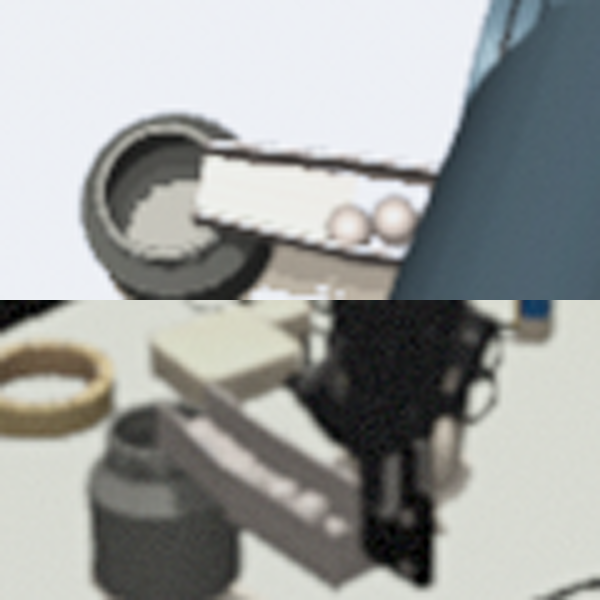

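```bash
python3 -c "
from h import *
c=cam('top');print(plane(c,[[264.8,261.0]],.13))
s=robot.get_state();p=s['position'];print(p)
im=cv2.imread('pics/r4.png',0);print(im[262,240:275],im[266,240:275])
print(plane(c,[[244,262],[244,266]],.1),proj(c,[[.486,.196+d,.1] for d in(-.033,-.029,.029,.033)]))"
```

```text
[[0.48272573 0.17572464 0.13      ]]
[ 0.46068316 -0.00991725  0.13592267]
[233 187 106  98 142 144  43  43  65  77  78  80  88  93  92 131 165 165
 165 181 195 195 195 196 201 227 237 237 237 237 237 236 235 236 236] [224 152 105  92 126 155 105  67  78  83  93  92 150 196 196 196 195 196
 197 195 196 195 196 193 203 221 232 237 237 237 237 237 237 237 236]
[[0.48567827 0.22885047 0.1       ]
 [0.4759567  0.22838488 0.1       ]] [[271.54147509 262.25573551]
 [269.8675962  262.23227432]
 [245.61511223 261.89070273]
 [243.94397611 261.86705275]]
```

Emit:
servo_tool(plan=[[[0, 0, 0], 0, 0.14], [[0, 0, 0], 0, 0.15], [[0, 0, 0], 0, 0.155], [[0, 0, 0], 0, 0.158], [[0, 0, 0], 0, 0.16], [[0, 0, 0], 0, 0.16], [[0, 0, 0], 0, 0.16]])

```text
clock: 11.8
position: [0.4604, -0.0096, 0.1357]
ee_rot: [0.751, 0.66, -0.0, -0.0]
wrist_force: [0.3, -1.1, -0.7]
gripper_width: 0.158
grasp_force: 10.7
```

```bash
python3 -c "
from h import *
s=robot.get_state();print(np.round(s['wrist_force'],2),np.round(s['ft_torque'],3),s['position'],s['grasp_force'])"
```

```text
[ 0.3  -1.14 -0.7 ] [-0.204  0.002 -0.011] [ 0.46039556 -0.00964249  0.13571492] 10.701680481433868
```

Emit:
servo_tool(plan=[[[0, 0.5, 2], 0, 0.16], [[0, 1, 5], 0, 0.16], [[0.5, 2, 8], 0, 0.16], [[0.5, 3, 12], 0, 0.16], [[0.5, 4, 15], 0, 0.16], [[0.5, 4, 15], 0, 0.16]])

```text
clock: 12.3
position: [0.4613, -0.0053, 0.1514]
ee_rot: [0.751, 0.66, 0.0, 0.0]
wrist_force: [-0.6, -0.9, -2.5]
gripper_width: 0.16
grasp_force: 10.4
```

```bash
cat > st.py <<'E'
from h import *
s=robot.get_state();print(round(float(s['clock']),2),np.round(s['wrist_force'],2),np.round(s['ft_torque'],3),np.round(s['position'],4),s['grasp_force'])
c,im=cam('top'),capture('top'); cv2.imwrite('pics/t.png',im[:,:,::-1])
sc=cam('scene'); im2=capture('scene'); cv2.imwrite('pics/s.png',im2[:,:,::-1])
# dark jar mask -> rim position check; bright interior of jar
g=cv2.cvtColor(im,cv2.COLOR_RGB2GRAY); m=((g[235:300,236:285]<125)*255).astype('uint8'); x,y,w,h=cv2.boundingRect(max(cv2.findContours(m,0,2)[0],key=cv2.contourArea)); print('jar bbox',x+236,y+235,w,h)
w=cam('wrist'); imw=capture('wrist'); cv2.imwrite('pics/w.png',imw[:,:,::-1])
gw=cv2.cvtColor(imw,cv2.COLOR_RGB2GRAY); col=gw[:300,322].astype(int); print('wrist col jumps',[(int(i),int(col[i]),int(col[i+2])) for i in range(298) if abs(col[i+2]-col[i])>25][:20])
E
python3 st.py
```

```text
12.3 [-0.59 -0.91 -2.46] [-0.047  0.145  0.012] [ 0.4613 -0.0053  0.1514] 10.437607169151306
jar bbox 242 251 43 37
wrist col jumps [(23, 147, 102), (24, 121, 77), (25, 102, 75), (48, 56, 94), (49, 72, 122), (50, 94, 145), (51, 122, 149), (58, 146, 110), (59, 148, 88), (109, 57, 91), (155, 68, 124), (156, 65, 148), (189, 149, 76), (190, 139, 80), (228, 82, 52), (229, 76, 45), (242, 47, 77), (243, 54, 87), (246, 89, 27), (247, 76, 20)]
```

```bash
cat >> st.py <<'E'
p=s['position'];u=np.array([.123,.9924,0]);v=np.array([-.9924,.123,0])
def row(th):
    a,b=.0275,-.011  # rear wall top outer edge relative to grasp point
    X=p+u*(a*np.cos(th)+b*np.sin(th))+np.array([0,0,-.003-a*np.sin(th)+b*np.cos(th)]); return proj(w,X)[0]
print('rows',[(d,round(float(row(np.radians(d))[1]),1)) for d in(0,5,10,15,20,30,40)])
print('edge',[int(i) for i in range(200,299) if gw[i,322]-0>gw[i+1,322]+25])
ci=cv2.HoughCircles(cv2.medianBlur(gw,3),cv2.HOUGH_GRADIENT,1,25,param1=80,param2=18,minRadius=12,maxRadius=30)
print('balls',[] if ci is None else [q.round().astype(int).tolist() for q in ci[0] if 265<q[0]<380 and q[1]<240])
E
python3 st.py
```

```text
12.45 [-1.07  0.5  -2.77] [0.157 0.009 0.024] [ 0.461  -0.0056  0.1508] 10.467853099107742
jar bbox 242 251 43 37
wrist col jumps [(23, 149, 104), (24, 124, 81), (25, 104, 70), (48, 56, 104), (49, 71, 142), (50, 104, 149), (58, 146, 101), (59, 150, 91), (109, 57, 94), (155, 65, 145), (156, 68, 149), (189, 149, 76), (190, 139, 78), (228, 80, 52), (229, 75, 48), (242, 47, 78), (243, 55, 88), (246, 89, 25), (247, 76, 21)]
rows [(0, 233.8), (5, 234.7), (10, 235.9), (15, 237.7), (20, 239.8), (30, 245.1), (40, 251.8)]
edge [247]
balls [[324, 132, 23], [296, 38, 29], [320, 84, 23]]
```

Emit:
servo_tool(plan=[[[0.2, 1, 3], 0, 0.16], [[0.3, 2, 6], 0, 0.16], [[0.4, 3, 9], 0, 0.16], [[0.5, 4, 12], 0, 0.16], [[0.6, 5, 15], 0, 0.16], [[0.6, 5, 15], 0, 0.16], [[0.6, 5, 15], 0, 0.16]])

```text
clock: 13.18
position: [0.4617, -0.0005, 0.166]
ee_rot: [0.751, 0.66, 0.0, -0.0]
wrist_force: [-0.2, 1.8, -2.5]
gripper_width: 0.16
grasp_force: 10.3
```

```bash
python3 st.py
```

```text
13.18 [-0.16  1.77 -2.54] [0.318 0.037 0.048] [ 0.4617 -0.0005  0.166 ] 10.316226929426193
jar bbox 242 254 43 34
wrist col jumps [(41, 150, 113), (42, 139, 97), (43, 113, 87), (62, 61, 101), (63, 80, 129), (64, 101, 153), (66, 153, 115), (68, 115, 149), (69, 116, 148), (72, 149, 100), (73, 144, 90), (120, 62, 95), (164, 68, 155), (165, 91, 150), (189, 150, 84), (190, 139, 88), (237, 85, 41), (238, 79, 45), (247, 50, 87), (248, 67, 94)]
rows [(0, 233.7), (5, 234.5), (10, 235.8), (15, 237.5), (20, 239.7), (30, 245.0), (40, 251.7)]
edge [238, 251]
balls [[302, 52, 22], [324, 140, 21], [318, 96, 22]]
```

Emit:
servo_tool(plan=[[[0.2, 1, 0], 0, 0.16], [[0.3, 3, 0], 0, 0.16], [[0.5, 4, 0], 0, 0.16], [[0.5, 4, 0], 0, 0.16]])

```text
clock: 13.67
position: [0.4623, 0.0032, 0.1658]
ee_rot: [0.752, 0.66, 0.0, 0.0]
wrist_force: [-0.1, -1.3, -2.5]
gripper_width: 0.16
grasp_force: 10.4
```

```bash
python3 st.py; python3 st.py | head -1
```

```text
13.67 [-0.06 -1.29 -2.47] [-0.081 -0.032  0.034] [0.4623 0.0032 0.1658] 10.380439013242722
jar bbox 242 254 43 34
wrist col jumps [(39, 149, 114), (40, 140, 94), (41, 114, 80), (64, 58, 103), (65, 63, 130), (66, 103, 145), (72, 147, 77), (73, 127, 94), (120, 65, 93), (163, 70, 147), (164, 77, 149), (187, 151, 111), (188, 145, 108), (237, 84, 50), (238, 80, 45), (247, 49, 85), (248, 62, 90), (250, 90, 56), (251, 84, 21), (252, 56, 26)]
rows [(0, 233.9), (5, 234.7), (10, 236.0), (15, 237.7), (20, 239.8), (30, 245.2), (40, 251.8)]
edge [238, 251, 252]
balls [[324, 142, 22], [300, 54, 25], [318, 96, 22]]
13.82 [ 0.14 -0.22 -2.19] [-0.043 -0.003 -0.018] [0.4622 0.0032 0.1658] 10.370098650455475
```

Emit:
servo_tool(plan=[[[0, 0.6, 1.5], 0, 0.16], [[0.1, 1.2, 3], 0, 0.16], [[0.2, 1.9, 4.5], 0, 0.16], [[0.3, 2.6, 6], 0, 0.16], [[0.4, 3.3, 7.5], 0, 0.16], [[0.5, 4, 9], 0, 0.16], [[0.6, 4.7, 10.5], 0, 0.16], [[0.7, 5.4, 12], 0, 0.16], [[0.8, 6.2, 13.5], 0, 0.16], [[0.9, 7, 15], 0, 0.16]])

```text
clock: 14.8
position: [0.463, 0.0103, 0.1809]
ee_rot: [0.752, 0.66, -0.0, -0.0]
wrist_force: [-0.2, -0.3, -3.0]
gripper_width: 0.161
grasp_force: 10.2
```

```bash
python3 st.py; python3 st.py | head -1
```

```text
14.8 [-0.15 -0.25 -3.01] [0.007 0.001 0.046] [0.463  0.0103 0.1809] 10.238221138715744
jar bbox 242 254 43 34
wrist col jumps [(33, 148, 107), (34, 129, 83), (35, 107, 78), (89, 59, 115), (90, 80, 132), (97, 148, 91), (98, 125, 90), (137, 70, 106), (138, 56, 147), (139, 106, 143), (186, 154, 88), (187, 144, 91), (247, 91, 41), (248, 85, 45), (252, 42, 79), (253, 52, 87), (256, 87, 23), (257, 76, 27)]
rows [(0, 234.0), (5, 234.8), (10, 236.1), (15, 237.8), (20, 239.9), (30, 245.3), (40, 251.9)]
edge [248, 257]
balls [[304, 46, 22], [334, 116, 22], [338, 74, 22]]
14.95 [-0.51  0.71 -2.05] [0.075 0.027 0.   ] [0.4631 0.0103 0.1809] 10.257640331983566
```

Emit:
servo_tool(plan=[[[0, 0.8, 1.5], 0, 0.16], [[0.2, 1.6, 3], 0, 0.16], [[0.3, 2.4, 4.5], 0, 0.16], [[0.4, 3.2, 6], 0, 0.16], [[0.5, 4, 7.5], 0, 0.16], [[0.6, 4.8, 9], 0, 0.16], [[0.7, 5.6, 10.5], 0, 0.16], [[0.8, 6.4, 12], 0, 0.16], [[0.9, 7.2, 13.5], 0, 0.16], [[1, 8, 14.5], 0, 0.16]])

```text
clock: 15.93
position: [0.464, 0.0184, 0.1954]
ee_rot: [0.751, 0.66, 0.0, -0.0]
wrist_force: [-0.4, 0.9, -2.6]
gripper_width: 0.162
grasp_force: 10.1
```

```bash
python3 st.py; python3 st.py | head -1
```

```text
15.93 [-0.45  0.86 -2.58] [0.086 0.067 0.015] [0.464  0.0184 0.1954] 10.143671482801437
jar bbox 242 254 43 34
wrist col jumps [(53, 153, 108), (54, 129, 89), (55, 108, 78), (106, 63, 90), (107, 81, 135), (108, 90, 145), (110, 145, 108), (111, 147, 83), (150, 65, 142), (151, 70, 136), (181, 141, 83), (182, 134, 87), (256, 93, 61), (257, 89, 60), (259, 60, 87), (261, 87, 45), (262, 81, 27)]
rows [(0, 234.0), (5, 234.8), (10, 236.1), (15, 237.8), (20, 239.9), (30, 245.3), (40, 251.9)]
edge [257, 262]
balls [[336, 94, 20], [304, 64, 20], [328, 128, 22]]
16.08 [-0.29 -0.44 -3.55] [0.086 0.08  0.057] [0.464  0.0183 0.1953] 10.15786662697792
```

```bash
cat > tilt.py <<'E'
from h import *
from scipy.optimize import least_squares
u=np.array([.123,.9924,0]);S=np.array([[-68,10],[-68,42],[-71,42]])/1e3;G=np.array([-.0985,.053])
w=cam('wrist');p=robot.get_state()['position']
def rows(q):
    c,s=np.cos(q[0]),np.sin(q[0]);d=S-G
    return proj(w,[p+[0,0,-.003]+u*(q[1]+a*c+b*s)+np.array([0,0,q[2]-a*s+b*c]) for a,b in d])[:,1]
for r in ([228,239.5,243.5],[238.5,248.5,251.5],[257.5,260,262]):
    q=least_squares(lambda q:np.r_[rows(q)-r,(q[1:])*300],[0.1,0,0]).x; print(np.degrees(q[0]),q[1:]*1e3,rows(q)-r)
print(rows([0,0,0]))
g=cv2.imread('pics/w.png',0)
for r in(60,100,140,180,220,245): print(r,g[r,255:395:2].tolist())
E
python3 tilt.py
```

```text
6.826754542656633 [-4.27707317  0.80379675] [ 0.03557649 -1.34668153  1.14320961]
10.069723570302418 [-7.61335566  1.83222059] [ 0.08374474 -1.92771189  1.53720867]
19.706728349997647 [-10.94618737   3.10183067] [ 0.22884275 -2.52363592  1.84492717]
[211.53222801 227.37090823 233.8832303 ]
60 [151, 150, 150, 150, 151, 150, 150, 149, 151, 154, 120, 141, 126, 49, 56, 65, 101, 112, 120, 126, 136, 141, 143, 148, 148, 149, 148, 141, 134, 132, 129, 124, 111, 99, 77, 154, 150, 149, 149, 150, 151, 149, 150, 149, 149, 150, 150, 151, 152, 124, 48, 53, 52, 99, 142, 132, 138, 151, 151, 150, 150, 149, 152, 149, 151, 150, 151, 150, 150, 151]
100 [151, 151, 152, 151, 151, 152, 152, 151, 153, 95, 148, 144, 60, 54, 53, 80, 135, 144, 141, 141, 142, 144, 143, 144, 141, 142, 145, 144, 139, 138, 140, 144, 80, 84, 98, 107, 112, 118, 122, 126, 127, 127, 130, 127, 125, 121, 113, 110, 102, 94, 65, 52, 53, 50, 127, 145, 119, 152, 151, 151, 151, 151, 152, 151, 151, 152, 152, 151, 151, 151]
140 [151, 150, 151, 150, 151, 150, 151, 150, 152, 98, 142, 136, 56, 51, 51, 89, 134, 138, 135, 134, 137, 140, 136, 137, 13
[... 460 characters left out ...]
, 55, 53, 50, 90, 144, 131, 119, 151, 151, 150, 150, 150, 151, 151, 151, 152, 152, 150, 152]
220 [92, 93, 93, 92, 92, 92, 93, 91, 92, 70, 88, 81, 44, 43, 43, 67, 93, 93, 92, 92, 91, 94, 92, 92, 91, 91, 91, 90, 89, 90, 90, 92, 90, 90, 90, 91, 88, 88, 91, 91, 93, 90, 88, 89, 92, 88, 111, 148, 147, 150, 88, 54, 50, 49, 61, 89, 138, 82, 153, 150, 149, 152, 151, 152, 152, 152, 152, 153, 153, 153]
245 [105, 105, 105, 104, 105, 106, 105, 105, 106, 74, 88, 81, 45, 44, 44, 69, 94, 94, 94, 93, 94, 95, 93, 91, 94, 93, 93, 93, 92, 92, 90, 93, 93, 92, 93, 93, 91, 90, 89, 92, 92, 90, 89, 90, 92, 91, 91, 89, 89, 92, 92, 63, 49, 49, 59, 89, 138, 126, 151, 152, 151, 152, 152, 151, 151, 153, 151, 113, 33, 40]
```

Emit:
servo_tool(plan=[[[0.1, 0.9, 1.4], 0, 0.16], [[0.2, 1.7, 2.8], 0, 0.16], [[0.3, 2.6, 4.2], 0, 0.16], [[0.4, 3.4, 5.5], 0, 0.16], [[0.5, 4.3, 6.9], 0, 0.16], [[0.5, 4.3, 6.9], 0, 0.16], [[0.5, 4.3, 6.9], 0, 0.16]])

```text
clock: 16.82
position: [0.4645, 0.0227, 0.2023]
ee_rot: [0.751, 0.66, 0.0, 0.0]
wrist_force: [-0.2, 0.8, -3.3]
gripper_width: 0.156
grasp_force: 10.1
```

```bash
python3 st.py; python3 st.py | head -1
```

```text
16.82 [-0.22  0.75 -3.26] [ 0.276 -0.016  0.   ] [0.4645 0.0227 0.2023] 10.08812427520752
jar bbox 242 255 43 33
wrist col jumps [(61, 154, 120), (62, 154, 126), (63, 120, 80), (64, 126, 88), (112, 67, 124), (113, 64, 145), (116, 138, 88), (117, 137, 77), (155, 75, 109), (156, 66, 140), (157, 109, 136), (181, 138, 82), (182, 130, 85), (263, 85, 23), (264, 79, 28)]
rows [(0, 233.7), (5, 234.5), (10, 235.8), (15, 237.6), (20, 239.7), (30, 245.0), (40, 251.7)]
edge [264]
balls [[330, 138, 20], [336, 98, 19], [300, 76, 22]]
16.97 [ 0.62  1.1  -3.29] [0.29  0.029 0.081] [0.4645 0.0225 0.2022] 10.091930776834488
```

Emit:
servo_tool(plan=[[[0.1, 1.1, 1.3], 0, 0.16], [[0.3, 2.2, 2.6], 0, 0.16], [[0.4, 3.4, 3.9], 0, 0.16], [[0.6, 4.5, 5.2], 0, 0.16], [[0.7, 5.6, 6.5], 0, 0.16], [[0.8, 6.7, 7.8], 0, 0.16], [[0.8, 6.7, 7.8], 0, 0.16]])

```text
clock: 17.7
position: [0.4655, 0.0295, 0.2103]
ee_rot: [0.751, 0.66, 0.0, 0.0]
wrist_force: [-0.4, 2.2, -3.1]
gripper_width: 0.163
grasp_force: 10.1
```

```bash
python3 st.py; python3 st.py | head -1; python3 - <<'E'
from h import *
a=cv2.imread('pics/t.png',0); print(a[244:270:2,240:285].tolist())
E
```

```text
17.7 [-0.44  2.2  -3.08] [0.057 0.158 0.036] [0.4655 0.0295 0.2103] 10.115131884813309
jar bbox 242 254 43 34
wrist col jumps [(71, 154, 116), (72, 150, 106), (73, 116, 84), (74, 106, 80), (94, 64, 91), (121, 69, 143), (123, 143, 78), (162, 71, 131), (163, 71, 136), (178, 136, 80), (179, 130, 85), (262, 89, 62), (263, 87, 24), (264, 62, 23)]
rows [(0, 233.5), (5, 234.4), (10, 235.7), (15, 237.4), (20, 239.5), (30, 244.9), (40, 251.5)]
edge [264]
balls [[326, 144, 21], [336, 106, 19], [304, 84, 18]]
17.85 [ 0.13  0.42 -2.6 ] [0.125 0.119 0.053] [0.4653 0.0292 0.21  ] 10.104499161243439
[[238, 239, 239, 239, 239, 239, 239, 239, 238, 239, 238, 239, 239, 239, 239, 238, 239, 238, 239, 238, 239, 238, 239, 239, 238, 239, 238, 239, 239, 238, 239, 239, 239, 238, 239, 238, 239, 239, 239, 239, 239, 239, 238, 239, 238], [239, 239, 238, 239, 239, 238, 239, 238, 239, 239, 238, 238, 239, 239, 239, 239, 239, 239, 239, 239, 239, 238, 239, 238, 239, 239, 239, 238, 239, 238, 239, 239, 239, 239, 238, 239, 239, 239, 238, 239, 239, 239, 238, 238, 239], [238, 238, 239, 239, 239, 239, 239, 239, 239, 239, 23
[... 1629 characters left out ...]
, 231, 231, 231, 232, 232, 232, 223], [229, 171, 104, 95, 129, 142, 77, 60, 79, 76, 85, 92, 93, 91, 131, 181, 195, 196, 196, 196, 195, 196, 195, 207, 225, 231, 230, 231, 230, 231, 231, 231, 232, 233, 232, 232, 232, 233, 233, 233, 233, 228, 204, 190, 202], [230, 171, 105, 105, 136, 171, 135, 61, 76, 81, 91, 93, 151, 194, 196, 196, 196, 195, 201, 201, 191, 184, 189, 216, 232, 233, 233, 233, 233, 233, 232, 233, 233, 232, 232, 233, 232, 232, 232, 232, 225, 198, 195, 217, 232], [227, 165, 105, 105, 90, 118, 157, 119, 70, 85, 91, 150, 196, 196, 196, 195, 195, 195, 190, 174, 164, 162, 158, 159, 160, 173, 189, 212, 229, 232, 229, 224, 213, 212, 216, 224, 234, 233, 234, 233, 233, 206, 178, 207, 224]]
```

```bash
python3 st.py >/dev/null; cat > pr.py <<'E'
from h import *
p=robot.get_state()['position'];u=np.array([.123,.9924,0]);v=np.array([-.9924,.123,0])
G=np.array([-.0985,.053]);cs={n:cam(n) for n in('wrist','top','scene')}
def W(th,x,y,z):
    t=np.radians(th);a,b=x/1e3-G[0],z/1e3-G[1];c,s=np.cos(t),np.sin(t)
    return p+[0,0,-.003]+u*(a*c+b*s)+v*y/1e3+np.array([0,0,-a*s+b*c])
pts={'endL':(91.5,17,50),'endR':(91.5,-17,50),'endfloor':(97,0,25),'ball@junc':(27,0,22),'rearL':(-71,23,42)}
for th in(10,15,20,25,30):
    print(th,{k:[proj(cs[n],W(th,*q))[0].round().astype(int).tolist() for n in cs] for k,q in pts.items()}, 'lip z',W(th,95.5,0,9)[1:].round(3),'under',W(th,80,0,18)[1:].round(3))
E
python3 pr.py; python3 - <<'E'
import cv2,numpy as np
g=cv2.imread('pics/w.png',0)
print(g[0:100:3,312].tolist()); print([ (r,g[r,262:384:3].tolist()) for r in (2,20,40)])
t=cv2.imread('pics/t.png',0)
t4=cv2.resize(t[235:290,240:330],None,fx=4,fy=4,interpolation=2)
c=cv2.HoughCircles(t4,cv2.HOUGH_GRADIENT,1,25,param1=80,param2=12,minRadius=14,maxRadius=24)
print([(240+q[0]/4-.4,235+q[1]/4-.4,q[2]/4) for q in c[0]][:8])
E
```

```text
10 {'endL': [[274, -163], [245, 262], [247, 209]], 'endR': [[358, -164], [247, 248], [257, 205]], 'endfloor': [[317, -128], [247, 257], [252, 214]], 'ball@junc': [[318, 30], [276, 260], [267, 221]], 'rearL': [[269, 236], [315, 273], [281, 224]]} lip z [0.211 0.13 ] under [0.198 0.141]
15 {'endL': [[278, -127], [247, 264], [248, 214]], 'endR': [[355, -128], [250, 249], [258, 210]], 'endfloor': [[317, -94], [251, 259], [254, 220]], 'ball@junc': [[318, 45], [279, 261], [268, 224]], 'rearL': [[270, 238], [315, 273], [281, 225]]} lip z [0.204 0.114] under [0.191 0.127]
20 {'endL': [[282, -95], [250, 265], [250, 219]], 'endR': [[352, -96], [253, 251], [259, 216]], 'endfloor': [[317, -64], [255, 261], [255, 226]], 'ball@junc': [[318, 61], [282, 263], [269, 228]], 'rearL': [[271, 240], [316, 273], [281, 226]]} lip z [0.195 0.099] under [0.184 0.113]
25 {'endL': [[285, -65], [254, 267], [251, 225]], 'endR': [[350, -66], [257, 253], [261, 221]], 'endfloor': [[318, -35], [259, 262], [257, 231]], 'ball@junc': [[319, 76], [285, 264], [271, 232]], 'rearL': [[271, 243], [317, 273], [282, 227]]} lip
[... 745 characters left out ...]
, 108, 112, 112, 106, 99, 86, 69, 124, 146, 144, 141, 145, 142, 118, 48, 47, 135, 130, 66, 67, 66, 68, 65, 152, 149, 150]), (40, [150, 151, 155, 107, 43, 42, 129, 127, 52, 49, 145, 145, 148, 145, 145, 146, 145, 66, 101, 117, 128, 140, 147, 150, 150, 146, 133, 125, 111, 91, 52, 89, 138, 52, 88, 151, 152, 152, 152, 152, 152])]
[(np.float32(285.975), np.float32(260.225), np.float32(4.7)), (np.float32(278.475), np.float32(264.975), np.float32(4.475)), (np.float32(263.475), np.float32(273.475), np.float32(3.625)), (np.float32(251.725), np.float32(257.725), np.float32(4.15)), (np.float32(292.475), np.float32(266.475), np.float32(4.975)), (np.float32(256.975), np.float32(272.225), np.float32(4.4))]
```

Emit:
servo_tool(plan=[[[0, 0, 0], 0, 0.16], [[0, 0, 0], 0, 0.16], [[0, 0, 0], 0, 0.16], [[0, 0, 0], 0, 0.16]])

```text
clock: 18.48
position: [0.4655, 0.0292, 0.2101]
ee_rot: [0.752, 0.66, 0.0, 0.0]
wrist_force: [-0.5, 0.6, -1.3]
gripper_width: 0.161
grasp_force: 10.2
```

```bash
python3 st.py; python3 - <<'E'
import cv2
t=cv2.imread('pics/t.png',0)
t4=cv2.resize(t[235:290,240:330],None,fx=4,fy=4,interpolation=2)
c=cv2.HoughCircles(t4,cv2.HOUGH_GRADIENT,1,25,param1=80,param2=12,minRadius=14,maxRadius=24)
print([(240+q[0]/4-.4,235+q[1]/4-.4,q[2]/4) for q in c[0]][:8])
print(cv2.imread('pics/w.png',0)[0:180:3,312].tolist())
E
```

```text
18.48 [-0.47  0.64 -1.27] [0.132 0.113 0.074] [0.4655 0.0292 0.2101] 10.235381573438644
jar bbox 242 251 43 37
wrist col jumps [(178, 132, 82), (179, 115, 85), (263, 86, 26), (264, 64, 24)]
rows [(0, 233.8), (5, 234.6), (10, 235.9), (15, 237.6), (20, 239.8), (30, 245.1), (40, 251.7)]
edge [264]
balls []
[(np.float32(249.475), np.float32(262.475), np.float32(5.85)), (np.float32(246.475), np.float32(269.725), np.float32(4.75)), (np.float32(253.975), np.float32(266.975), np.float32(5.85)), (np.float32(255.975), np.float32(258.975), np.float32(5.175)), (np.float32(258.475), np.float32(271.975), np.float32(5.575)), (np.float32(262.475), np.float32(263.725), np.float32(3.875))]
[138, 139, 140, 140, 140, 141, 141, 142, 142, 143, 142, 144, 144, 145, 145, 145, 143, 146, 147, 148, 148, 148, 148, 148, 149, 151, 150, 151, 151, 151, 152, 152, 151, 153, 154, 152, 153, 153, 138, 138, 140, 138, 138, 130, 129, 130, 129, 129, 129, 132, 130, 129, 130, 129, 130, 132, 130, 131, 130, 131]
```

```bash
python3 - <<'E'
import cv2,numpy as np
t=cv2.imread('pics/t.png',0); np.set_printoptions(linewidth=250)
print(t[246:280,240:300:1][:, :])if 0 else None
for r in range(248,280,1): print(r,' '.join('%3d'%x for x in t[r,240:296]))
E
```

```text
248 239 238 238 239 239 239 239 239 238 239 238 238 230 204 171 140 137 127 110 101 100 104 112 113 138 175 193 215 233 238 238 238 239 239 239 239 239 239 239 238 238 239 239 238 238 239 239 238 238 239 239 238 239 239 212 116
249 239 239 239 238 238 239 239 238 239 239 230 202 166 123 106 109 113 139 154 138 121 116  99  87  93  95 105 139 178 208 231 238 238 239 238 239 239 238 239 238 239 239 239 238 238 239 239 239 238 239 238 239 239 238 205 100
250 239 238 239 239 238 238 239 239 227 194 172 125 109 126 162 173 158 145 144 147 154 166 160 146 131 100  94  93 102 129 181 228 239 239 238 238 239 239 238 239 239 238 238 238 239 239 238 238 238 239 238 239 239 239 198  82
251 238 239 239 239 238 238 238 231 181 112 111 140 165 149 131 130 113  86  76  89 107 122 126 151 168 145 107  90  92  93 112 170 208 230 239 238 239 238 238 239 239 239 239 239 238 238 238 238 238 239 239 238 239 238 198  82
252 239 238 239 239 238 239 230 185 123 121 159 165 135  98  52  33  36  34  34  32  69 117 139 157 185 192 170 141 130 127 129 136 167 213 231 231 231 231 231 231 230 231 231 230 230 231 
[... 5495 characters left out ...]
  66  71  76  79
277 239 239 239 239 219 149 122 105 105 105 106 108 100  90  84  69  71  77  64  66  71  71  66  71  75  81  96 101 102 101 101 102 102  86  50  32  32  31  69 128 156 156 155 156 156 154 156 156 157 155 119  64  67  73  76  79
278 238 239 239 238 235 200 127 109 106 105 105 105 106 104  97  90  90  88  88  88  90  89  90  98  97  98 102 102 104 102 102 101  89  53  32  33  33  40 106 151 156 156 154 155 157 156 156 155 156 146 103  60  66  72  75  81
279 239 239 239 238 239 232 182 108 111 106 105 106 106 105 105 104 105 107 105 103 104 103 104 104 103 102 101 102 103 103 100  84  52  32  32  32  33  74 131 156 156 155 155 154 162 172 171 164 156 140  94  61  66  73  75  81
```

Emit:
servo_tool(plan=[[[0, 0, 0], 0, 0.1], [[0, 0, 0], 0, 0], [[0, 0, 0], 0, 0], [[0, 0.5, 4], 0, 0], [[0, 0.5, 12], 0, 0], [[0, 0.5, 22], 0, 0], [[0, 0.5, 35], 0, 0], [[0, 0.5, 48], 0, 0], [[0, 0.5, 60], 0, 0], [[0, 0.5, 65], 0, 0]])

```text
clock: 19.47
position: [0.4665, 0.0295, 0.2774]
ee_rot: [0.752, 0.659, 0.002, 0.001]
wrist_force: [0.1, 0.1, -2.9]
gripper_width: 0.145
grasp_force: 61.1
```

```bash
python3 st.py; python3 - <<'E'
import cv2,numpy as np
t=cv2.imread('pics/t.png',0)
for r in range(250,278,1): print(r,' '.join('%3d'%x for x in t[r,240:280]))
E
```

```text
19.47 [ 0.06  0.09 -2.92] [-0.014 -0.033 -0.024] [0.4665 0.0295 0.2774] 61.141308546066284
jar bbox 242 251 43 37
wrist col jumps [(175, 148, 90), (176, 142, 92), (262, 99, 69), (263, 95, 29), (264, 69, 32)]
rows [(0, 234.9), (5, 235.7), (10, 237.0), (15, 238.7), (20, 240.9), (30, 246.2), (40, 252.9)]
edge [263, 264]
balls []
250 238 238 238 238 238 238 238 238 226 195 172 126 107 126 161 172 155 143 148 150 154 181 203 205 204 204 204 203 204 202 201 200 204 204 200 200 199 198 198 198
251 238 238 238 238 238 238 238 230 178 113 112 142 165 147 132 130 113  87  77  93 107 167 221 231 231 231 231 231 231 231 231 231 232 232 232 232 231 232 232 231
252 238 238 238 238 238 238 231 187 124 117 158 164 133  98  53  34  35  34  35  36  38 161 226 232 231 232 231 231 231 231 231 232 232 231 231 231 231 231 232 232
253 239 238 238 238 238 230 185 124 123 157 158 107  49  31  35  34  34  34  34  39  62 180 231 231 231 231 232 232 232 233 232 232 233 232 232 232 232 232 232 231
254 238 238 238 238 229 182 116 120 164 151  88  32  34  32  34  33  42  56  61  63  90 188 230 230 229 230 230 230 
[... 3119 characters left out ...]
  60  63  62  61  55  52  54  44  31  30  39
274 238 238 234 194 112 105 105 106 102  95 128 156 158 170 175 177 177 178 178 178 173 169 180 167 136 117  73  60  58  64  63  63  62  62  60  52  36  30  29  44
275 238 238 238 220 143 105 105 105 106  89  80 116 136 135 152 169 173 183 190 179 153 136 145 126  65  48  59  76  88  80  68  64  64  61  59  47  32  30  31  73
276 238 238 238 234 190 100 106 106 105  99  91 102  98  77 107 125 137 145 137 141 123  91  80  61  53  57  74  95 103  96  78  63  63  64  50  35  33  30  30 100
277 238 238 238 238 218 149 122 107 106 105 105 106  97  89  85  68  72  76  62  70  77  70  66  69  74  79  96 102 100 101  95  87  89  72  37  31  33  33  68 128
```

Emit:
servo_tool(plan=[[[2, -5, 0], 0, 0], [[5, -17, 0], 0, 0], [[10, -35, 0], 0, 0], [[16, -55, 0], 0, 0], [[22, -75, 0], 0, 0], [[28, -97, 0], 0, 0], [[33, -115, 0], 0, 0], [[36, -126, 0], 0, 0], [[37, -130, -5], 0, 0], [[37, -130, -15], 0, 0]])

```text
clock: 20.45
position: [0.5027, -0.1018, 0.2597]
ee_rot: [0.752, 0.659, 0.0, 0.001]
wrist_force: [1.0, 0.2, -2.3]
gripper_width: 0.142
grasp_force: 61.1
```

```bash
python3 st.py | head -2;python3 st.py | head -1; python3 - <<'E'
import cv2,numpy as np
t=cv2.imread('pics/t.png',0)
for r in range(250,278,1): print(r,' '.join('%3d'%x for x in t[r,244:276]))
E
```

```text
20.45 [ 1.01  0.2  -2.28] [-0.006 -0.    -0.001] [ 0.5027 -0.1018  0.2597] 61.14535331726074
jar bbox 242 248 38 40
20.6 [ 0.    0.67 -1.11] [-0.068  0.015 -0.021] [ 0.5011 -0.0991  0.2584] 61.137964725494385
250 238 238 238 238 226 194 171 125 108 123 160 172 155 144 149 149 155 165 157 131 113 100  93  91 102 129 181 227 238 238 238 238
251 238 238 238 229 177 113 111 140 166 147 132 129 111  88  78  93 108 122 126 141 162 142 105  90  93  92 111 170 209 230 238 238
252 238 238 230 185 123 119 158 165 132  99  52  31  36  35  36  36  36  36  45  85 128 159 157 113  88  90  92 103 139 213 238 238
253 238 230 186 125 122 157 157 107  50  33  32  32  33  34  37  38  47  53  55  54  64 107 154 153 107  87  93  92 102 160 225 238
254 229 181 116 121 162 149  87  32  33  32  32  32  42  56  62  62  67  71  71  71  69  65  97 151 154 105  88  92  92 102 170 228
255 188 117 105 148 155  85  29  32  33  31  43  57  66  75  75  76  76  76  77  78  75  80  89 111 154 146  87  80  94  93 113 170
256 142 101 135 152  92  33  31  32  40  53  69  75  76  75  76  77  77  76  77  76  80  95 110 109
[... 2104 characters left out ...]
 175 128 102  85  61  82  99  98  98 100
273 105 104 105  98 101 130 162 171 159 163 189 195 194 195 194 195 194 178 167 178 186 175 133  92  60  60  75  92  98  98  97 101
274 112 104 105 105 101  95 127 157 155 170 175 177 175 178 179 178 177 172 181 166 135 117  82  67  70  86  93 100  98  99 100  87
275 143 106 105 107 106  89  79 115 135 136 151 168 173 183 190 179 153 138 145 124  64  46  58  74  95 100  99 101  99  99  95  66
276 188 100 105 106 105  98  90 101  97  77 108 126 136 144 138 140 123  90  77  62  51  56  73  95 101 101 101  99 100 100  77  41
277 220 149 120 105 105 105 105 104  97  90  83  68  73  76  60  72  76  69  64  69  75  79  94  99 101 100 101  99 101  85  50  30
```

Emit:
servo_tool(plan=[[[0, 0, -5], 0, 0], [[0, 0, -15], 0, 0], [[0, 0, -30], 0, 0], [[0, 0, -48], 0, 0], [[0, 0, -66], 0, 0], [[0, 0, -84], 0, 0], [[0, 0, -98], 0, 0], [[0, 0, -107], 0, 0], [[0, 0, -112], 0, 0], [[0, 0, -112], 0, 0]])

```text
clock: 21.58
position: [0.5016, -0.1002, 0.147]
ee_rot: [0.752, 0.66, -0.001, -0.001]
wrist_force: [0.7, -0.6, -2.9]
gripper_width: 0.143
grasp_force: 61.1
```

Emit:
servo_tool(plan=[[[0, 0, 0], 0, 0.14], [[0, 0, 0], 0, 0.15], [[0, 0, 0], 0, 0.155], [[0, 0, 0], 0, 0.158], [[0, 0, -2], 0, 0.158], [[0, 0, -5], 0, 0.158], [[0, 0, -8], 0, 0.158], [[0, 0, -11], 0, 0.158], [[0, 0, -14], 0, 0.158]])

```text
clock: 22.33
position: [0.5021, -0.1002, 0.1335]
ee_rot: [0.752, 0.66, -0.0, -0.0]
wrist_force: [-0.2, 0.4, -1.9]
gripper_width: 0.158
grasp_force: 15.5
```

```bash
python3 st.py
```

```text
22.33 [-0.24  0.39 -1.89] [-0.076 -0.003 -0.008] [ 0.5021 -0.1002  0.1335] 15.533679127693176
jar bbox 242 248 38 40
wrist col jumps [(192, 119, 73), (193, 101, 75), (262, 79, 52), (263, 76, 18), (264, 52, 23)]
rows [(0, 233.9), (5, 234.8), (10, 236.0), (15, 237.8), (20, 239.9), (30, 245.2), (40, 251.9)]
edge [264]
balls []
```

Emit:
servo_tool(plan=[[[0, -1, -4], 0, 0.159], [[0, -4, -8], 0, 0.159], [[0, -7, -12], 0, 0.159], [[-0.5, -10, -16], 0, 0.159], [[-1, -12, -20], 0, 0.159], [[-1, -14, -24], 0, 0.159], [[-1, -16, -28], 0, 0.159], [[-1.5, -18, -32], 0, 0.159], [[-1.5, -20, -36], 0, 0.159], [[-1.5, -21, -40], 0, 0.159]])

```text
clock: 23.32
position: [0.5008, -0.1217, 0.0936]
ee_rot: [0.752, 0.66, -0.0, 0.0]
wrist_force: [0.3, -1.3, -0.4]
gripper_width: 0.158
grasp_force: 12.9
```

```bash
python3 st.py
```

```text
23.32 [ 0.34 -1.25 -0.42] [-0.102  0.061  0.035] [ 0.5008 -0.1217  0.0936] 12.930390536785126
jar bbox 242 248 43 52
wrist col jumps [(65, 142, 31), (66, 122, 35), (81, 35, 86), (82, 31, 137), (83, 86, 133), (196, 138, 81), (197, 130, 83), (247, 81, 38), (248, 64, 38), (252, 40, 77), (255, 80, 38), (256, 71, 20)]
rows [(0, 234.6), (5, 235.4), (10, 236.7), (15, 238.4), (20, 240.5), (30, 245.8), (40, 252.4)]
edge [248, 256]
balls []
```

Levelling as planned (edge 264→256). Continue down.

Emit:
servo_tool(plan=[[[0, -2, -5], 0, 0.159], [[0, -4, -10], 0, 0.159], [[0, -6, -15], 0, 0.159], [[0, -7, -19], 0, 0.159], [[-0.5, -8, -23], 0, 0.159], [[-1, -9, -27], 0, 0.159], [[-1, -10, -31], 0, 0.159], [[-1, -11, -34], 0, 0.159], [[-1, -11.5, -36], 0, 0.159], [[-1, -11.5, -37], 0, 0.159]])

```text
clock: 24.3
position: [0.4999, -0.1335, 0.0572]
ee_rot: [0.752, 0.66, -0.0, 0.0]
wrist_force: [-3.7, -3.3, 12.0]
gripper_width: 0.157
grasp_force: 14.4
```

```bash
python3 st.py
```

```text
24.3 [-3.69 -3.28 11.96] [-0.598  0.692  0.037] [ 0.4999 -0.1335  0.0572] 14.358424991369247
jar bbox 242 248 43 52
wrist col jumps [(21, 141, 62), (22, 145, 32), (23, 62, 36), (42, 36, 65), (43, 32, 120), (44, 65, 142), (200, 144, 72), (201, 133, 74), (237, 48, 74), (241, 82, 28), (242, 71, 21)]
rows [(0, 234.2), (5, 235.1), (10, 236.3), (15, 238.1), (20, 240.2), (30, 245.5), (40, 252.1)]
edge [201, 242]
balls []
```

Emit:
servo_tool(plan=[[[0, 0, 1], 0, 0.16], [[0, 0, 1.5], 0, 0.16], [[0, 0, 1.5], 0, 0.17], [[0, 0, 1.5], 0, 0.2], [[0, 0, 1.5], 0, 0.35], [[0, 0, 1.5], 0, 0.5], [[0, 0, 1.5], 0, 0.5], [[0, 0, 1.5], 0, 0.5]])

```text
clock: 25.12
position: [0.4998, -0.1328, 0.0585]
ee_rot: [0.752, 0.66, 0.0, 0.0]
wrist_force: [0.0, 0.1, 0.2]
gripper_width: 0.502
grasp_force: 0.0
```

Emit:
servo_tool(plan=[[[0, 0, 5], 0, 0.5], [[0, 0, 15], 0, 0.5], [[0, 0, 35], 0, 0.5], [[0, 0, 60], 0, 0.5], [[0, 0, 90], 0, 0.5], [[0, 0, 120], 0, 0.5], [[0, 0, 150], 0, 0.5], [[0, 0, 167], 0, 0.5], [[0, 0, 167], 0, 0.5], [[0, 0, 167], 0, 0.5]])

```text
clock: 25.95
position: [0.5003, -0.1329, 0.2268]
ee_rot: [0.752, 0.66, 0.001, 0.001]
wrist_force: [-0.1, -0.5, 0.0]
gripper_width: 0.497
grasp_force: 0.0
```

```bash
python3 st.py; python3 - <<'E'
from h import *
a=cv2.imread('pics/w.png',0);b=cv2.imread('pics/w1.png',0)
for n,g in(('now',a),('start',b)):
    col=np.where(g[150:290,329]<38)[0]+150; print(n,col.min(),col.max(),[ (r,(np.where(g[r,300:360]<38)[0]+300)[[0,-1]].tolist()) for r in(205,235,250)])
    print([int(x) for x in g[172:192,315]], [[int(x) for x in g[r,295:365:2]] for r in (5,170)])
    m=cv2.matchTemplate(a,b[140:260,290:370],cv2.TM_CCOEFF_NORMED); 
print(cv2.minMaxLoc(m))
t=cv2.imread('pics/t.png',0);t0=cv2.imread('pics/top1.png',0)
print('top diff',cv2.boundingRect(((cv2.absdiff(t,t0)[130:340,100:420]>60)*255).astype('uint8')))
for q in(t[235:285,225:300],):
    print(cv2.minMaxLoc(cv2.matchTemplate(t,t0[245:290,238:284],cv2.TM_CCOEFF_NORMED)))
for nm,(x0,x1,y0,y1) in dict(mug=(250,305,170,222),tape=(162,208,212,260),meter=(155,202,258,322),driver=(452,528,292,330)).items():
    print(nm,cv2.absdiff(t,t0)[y0:y1,x0:x1].mean())
E
```

```text
25.95 [-0.1  -0.49  0.02] [ 0.02   0.036 -0.012] [ 0.5003 -0.1329  0.2268] 0.0
jar bbox 242 248 38 40
wrist col jumps [(72, 147, 121), (73, 148, 33), (74, 121, 40), (83, 38, 123), (84, 64, 155), (85, 123, 150), (170, 151, 77), (171, 144, 79), (182, 54, 86), (183, 60, 91), (184, 86, 45), (185, 91, 33), (254, 41, 68), (257, 67, 104), (258, 79, 110), (259, 104, 131), (260, 110, 150)]
rows [(0, 235.4), (5, 236.3), (10, 237.5), (15, 239.3), (20, 241.4), (30, 246.7), (40, 253.4)]
edge []
balls []
now 190 250 [(205, [314, 329]), (235, [314, 330]), (250, [315, 329])]
[81, 85, 84, 82, 83, 85, 79, 57, 53, 56, 54, 60, 82, 94, 72, 33, 27, 29, 30, 29] [[148, 134, 126, 52, 150, 145, 145, 145, 145, 144, 145, 145, 145, 145, 145, 144, 145, 144, 143, 146, 145, 144, 147, 119, 51, 122, 125, 136, 144, 146, 145, 145, 145, 144, 144], [89, 80, 42, 71, 83, 83, 84, 84, 82, 83, 81, 147, 144, 152, 150, 149, 149, 149, 148, 148, 148, 149, 148, 134, 74, 79, 146, 88, 148, 148, 148, 148, 148, 147, 148]]
start 186 253 [(205, [321, 337]), (235, [321, 337]), (250, [322, 336])]
[76, 75, 76, 76, 77, 75, 53, 48, 51, 49, 54, 73, 88, 70, 70, 84, 83, 82, 84, 84] [[134, 135, 134, 135, 90, 130, 110, 80, 135, 134, 135, 135, 135, 134, 137, 136, 134, 134, 135, 134, 134, 135, 134, 135, 135, 135, 103, 75, 46, 106, 123, 129, 134, 134, 135], [85, 84, 84, 78, 76, 61, 63, 76, 75, 75, 74, 98, 75, 80, 91, 97, 106, 105, 106, 100, 93, 84, 88, 140, 138, 138, 124, 70, 42, 122, 102, 138, 139, 137, 137]]
(-0.37407931685447693, 0.908797025680542, (528, 156), (283, 140))
top diff (143, 31, 177, 179)
(-0.6179497838020325, 0.9698309898376465, (363, 403), (238, 245))
mug 4.828321678321679
tape 4.478260869565218
meter 4.300531914893617
driver 4.323060941828255
```

```bash
python3 -c "
from h import *
print(job.sign_off())"
```

```text
the job is handed in; nothing more can be done
None
```

The job is handed in, but no verdict came back and I never saw all three balls in the jar: two showed in the top view, and the third is probably under the jar's shoulder, since the scoop is empty and nothing reported a ball on the table. The scoop stands flat and released where it started, the jar and bystanders look unmoved, and it took about 26 s of the 61 s.

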